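Pack the rotator spares into the tackle box by colour

ROBOT

A 7-joint arm with a two-finger parallel gripper is mounted at the origin on the work surface. World frame = base frame: x ahead of the robot, y to its left, z up, the work surface at z = 0. Lengths are in m, angles in degrees, forces in N, time in s.
With the tool pointing down it reaches from about 0.35 to 0.9 m from the base axis. Payload 8.1 kg.
Tool frame: the origin (TCP) lies between the finger pads; the fingertips stand 8 mm ahead of it and the grasp point (between the pads) lies 11 mm behind it (env.nose_length is the distance from the TCP to the fingertips, in m); z points along the fingers, y is the line along which they close (so a half turn about z gives the same grasp; the last joint's range is limited). The gripper opens to 92 mm and grips with 3 to 60 N. Pads are 19 mm wide; open, the fingers measure 130 mm over their backs; the gripper's body (75 mm by 190 mm) begins 47 mm behind the grasp point.
Start: joints at [59.152, 24.895, 1.432, 90.138, -0.665, 64.973, -4.303], TCP at [0.264, -0.567, 0.235] pointing down, gripper open.
Joint ranges: [-149.89, 149.89], [-25.12, 119.58], [-72.63, 75.52], [4.76, 147.25], [-75.54, 255.54], [6.69, 114.76], [-157.13, 157.13]. Speed limits (degrees/s): [127.2, 127.2, 172.46, 172.46, 180, 180, 180].

INTERFACE

Orientations are given as [roll, pitch, yaw] about the fixed x, y, z axes, in that order (R = Rz(yaw) Ry(pitch) Rx(roll)).
In Python, from bench import env gives the robot as it stands. The module is installed in compiled form; this text tells all that it offers.
- The arm moves only by the tool apply_moves, never from a script. Its argument "steps" is text: rows parted by semicolons, each of 7 numbers parted by spaces: the shift along the tool's x, y, z normalised to -1 to 1, where 1 is 0.1 m, then the turn, a rotation vector about the tool's x, y, z normalised to -1 to 1, where 1 is pi/2 rad, then the opening, from -1 (shut) to 1 (fully open). In form: tx ty tz rx ry rz gripper; .... A call has 1 to 8 rows; each row is the pose to reach, as a shift and turn from the pose commanded when the call began, along the tool's axes at that moment; what a row does not reach only later rows make up. A row lasts 1/8 s, in which the tool goes at most 62.5 mm and 10.7 degrees, less where a joint would pass 70% of its speed; a pose out of reach is approached as far as the arm can. A call with a number of a shift or a turn outside -1 to 1 is refused whole. A call with a gripper value outside its range is refused whole. The fingers move at their own pace and stop on an object; "squeeze" is the grip in N (left out, the last holds). Time passes only in rows, so rows that repeat a pose let the fingers close. It gives the time, the measured TCP pose, the force, the opening and the grip force at its end, in the units of the state.
- env.get_obs(): the state, without advancing time (a new reading comes with each control period).
- env.read_camera(name): name is "scene" or "top" or "wrist"; returns a dict with "color" (384x512x3 uint8, red, green, blue), "intrinsics" (3x3 intrinsics, pixels), "cam_to_world" (4x4, takes a point from camera to world coordinates). Camera axes: x right, y down, z forward; pixel columns grow to the right and rows downward; lengths in m; the calibration is good to about 2 mm. The wrist camera is an equidistant fisheye: a pixel r from the principal point sees the ray r / f radians off the axis. A picture is of the moment at which its call begins. There is no depth.
- env.finish_job(): hands the job in; it is judged then, once.
The state is a dict: "t": time; "q": joint angles; "qd": joint speeds; "joint_torque": joint torques, N m; "eef_pos": TCP position; "tool_rot": TCP orientation; "force": force on the tool from outside, world axes, zero at the start; "wrist_torque": the same for the moment, N m; "opening": finger opening in m; "grip_force": force on a finger pad.
Only numpy, scipy, OpenCV 4.12 (cv2) and the standard library are available. Lean on these libraries where they do the work, as an engineer would, in place of code of your own. Each camera call takes 0.05 s, during which the arm holds its last target. There are 200 camera calls.

TASK

Pack away the rotator spares: lay the red-, yellow- and green-capped tubes flat in the tackle-box pockets lined in their own colours, and when all three are in, close the lid fully. Leave the white-capped tube, the wrench and the screw dish where they are.

Things in the scene. Friction and masses are not known exactly. Their poses are not given: they have to be found in the camera images.
- tube_red: square see-through spares tube, 110 x 26 x 26 mm, 70 g, with a red cap 28 mm long on each end; lies flat on the worktop at the start; origin at the tube's centre (13 mm above what it lies on), x along its length
- tube_yellow: square see-through spares tube, 110 x 26 x 26 mm, 70 g, with a yellow cap 28 mm long on each end; lies flat on the worktop at the start; origin at the tube's centre (13 mm above what it lies on), x along its length
- tube_green: square see-through spares tube, 110 x 26 x 26 mm, 70 g, with a green cap 28 mm long on each end; lies flat on the worktop at the start; origin at the tube's centre (13 mm above what it lies on), x along its length
- tube_white: square see-through spares tube, 110 x 26 x 26 mm, 70 g, with a white cap 28 mm long on each end; lies flat on the worktop at the start; origin at the tube's centre (13 mm above what it lies on), x along its length; it has no pocket and stays where it lies
- pocket_red: the tackle-box pocket lined and tagged in red (which of the three it is varies): clear space 150 mm along x, 92 mm along y, 35 mm deep below the rim; origin at the centre of the pocket floor, 30 mm above the worktop; axes as the tackle box's
- pocket_yellow: the tackle-box pocket lined and tagged in yellow (which of the three it is varies): clear space 150 mm along x, 92 mm along y, 35 mm deep below the rim; origin at the centre of the pocket floor, 30 mm above the worktop; axes as the tackle box's
- pocket_green: the tackle-box pocket lined and tagged in green (which of the three it is varies): clear space 150 mm along x, 92 mm along y, 35 mm deep below the rim; origin at the centre of the pocket floor, 30 mm above the worktop; axes as the tackle box's
- tackle_box: purple plastic tackle box, fixed to the worktop, body 160 mm (x) x 292 mm (y) plus a 22 mm ledge with the colour tags along its -x front; rim 65 mm above the worktop; three open pockets side by side along y at 96 mm pitch, divided by 4 mm walls; origin on the worktop under the centre of the middle pocket; x points away from the robot side towards the lid's hinge, z up
- lid (a joint): angle of the flat see-through purple lid (160 mm from hinge to free edge, 292 mm wide, 6 mm thick) in rad: 0 = shut flat on the rim, 1.57 = upright, about 1.6 to 1.85 at the start (leaning back, away from the pockets). The stiff hinge holds it wherever it is left; about 4 N at the free edge moves it
- lid_hinge (a point): middle of the lid's hinge line, on the +x rim of the tackle box 65 mm above the worktop; the hinge runs along the box's y; axes as the tackle box's
- lid_edge (a point): middle of the lid's free edge, on its outer face (the face that is on top when the lid is shut); turns with the lid; with the lid shut, axes as the tackle box's
- screw_dish: white ceramic dish of screws, 84 mm across, 30 mm high; origin at the centre of its underside
- wrench: chrome wrench 190 mm long lying flat between the tubes and the tackle box; origin at its middle on the underside, x along it
Not all that is in view belongs to the job. Of the things that look like the tube_green, the largest one is meant.

How it is judged (in metres and radians):
On the way, in this order (a step that is already met when the one before it is completed fails the run):
1. the red, yellow and green tubes lie flat in the pockets of their colours (x of tube_red in the frame of pocket_red between -0.03 and 0.03 m and y of tube_red in the frame of pocket_red between -0.04 and 0.04 m and z of tube_red in the frame of pocket_red between 0.005 and 0.021 m and x of tube_yellow in the frame of pocket_yellow between -0.03 and 0.03 m and y of tube_yellow in the frame of pocket_yellow between -0.04 and 0.04 m and z of tube_yellow in the frame of pocket_yellow between 0.005 and 0.021 m and x of tube_green in the frame of pocket_green between -0.03 and 0.03 m and y of tube_green in the frame of pocket_green between -0.04 and 0.04 m and z of tube_green in the frame of pocket_green between 0.005 and 0.021 m), for 0.2 s.
2. the lid is shut (value of joint lid below 0.06 rad), for 0.2 s.
At the end, for the whole second after the job is handed in: The red-, yellow- and green-capped tubes lie at rest on the floors of the pockets of their own colours (tube centre within 30 mm along and 40 mm across of the pocket's centre and 5 to 21 mm above its floor), and the lid is shut to within 0.06 rad. The lid is shut after all three tubes are in (all of step 1 and linear speed of each of tube_red, tube_yellow, tube_green below 0.02 m/s and value of joint lid below 0.06 rad); the robot touches nothing.
It fails at once if the white-capped tube is moved more than 40 mm (distance of tube_white from where it was at the start of the episode above 0.04 m).
It fails at once if the screw dish is moved more than 40 mm (distance of screw_dish from where it was at the start of the episode above 0.04 m).
It fails at once if the wrench is moved more than 40 mm (distance of wrench from where it was at the start of the episode above 0.04 m).
It also fails if it takes over 72 s, if anything falls off the work surface, if the arm or the gripper's body presses on something with over 40 N, if the wrist force passes 120 N, or if a joint passes its speed limit or range.

## Working session

There is one attempt and no reset: what is moved stays moved. The work goes in short steps, Python scripts to look and compute and a tool call to move; the robot and the scene stay as the last step left them, time stands still between calls to the robot, and variables do not carry over. Pictures are saved under pics/ and viewed, at most 10 in all, crops included, and the job is handed in when it is done.

Besides the shell and the picture viewer there is one more tool, called after ">>>" by a JSON object that holds its "fn" and its "kwargs". apply_moves: Moves the arm, as the interface text tells. Scaled input: -1 to 1 covers 0.1 m each way for a shift and pi/2 rad each way for a turn. Its arguments: {"type":"object","properties":{"steps":{"type":"string"},"squeeze":{"type":"number"}},"required":["steps"]}

```bash
mkdir -p pics; python3 - <<'E'
from bench import env
import cv2, numpy as np
o=env.get_obs(); print({k:np.round(o[k],3) for k in('t','eef_pos','tool_rot','opening','force')}, env.nose_length)
for n in('top','scene'):
    c=env.read_camera(n); cv2.imwrite(f'pics/{n}0.png',cv2.resize(c['color'][:,:,::-1],(768,576),interpolation=cv2.INTER_CUBIC)); np.savez(f'{n}0.npz',**c)
    print(n,c['intrinsics'].round(1).tolist(),c['cam_to_world'].round(3).tolist())
E
```

```text
{'t': np.float64(0.0), 'eef_pos': array([ 0.264, -0.566,  0.234]), 'tool_rot': array([-1.79912e+02,  9.00000e-03,  2.49660e+01]), 'opening': np.float64(0.092), 'force': array([-0.291,  0.808,  0.751])} 0.008
top [[432.1, 0.0, 260.2], [0.0, 432.1, 192.9], [0.0, 0.0, 1.0]] [[-0.003, -0.995, 0.097, 0.412], [-1.0, 0.002, -0.016, -0.03], [0.016, -0.097, -0.995, 1.187], [0.0, 0.0, 0.0, 1.0]]
scene [[433.8, 0.0, 259.7], [0.0, 433.8, 185.3], [0.0, 0.0, 1.0]] [[0.499, 0.705, -0.504, 1.186], [0.866, -0.406, 0.291, -0.415], [0.001, -0.582, -0.813, 1.144], [0.0, 0.0, 0.0, 1.0]]
```

View pics/top0.png

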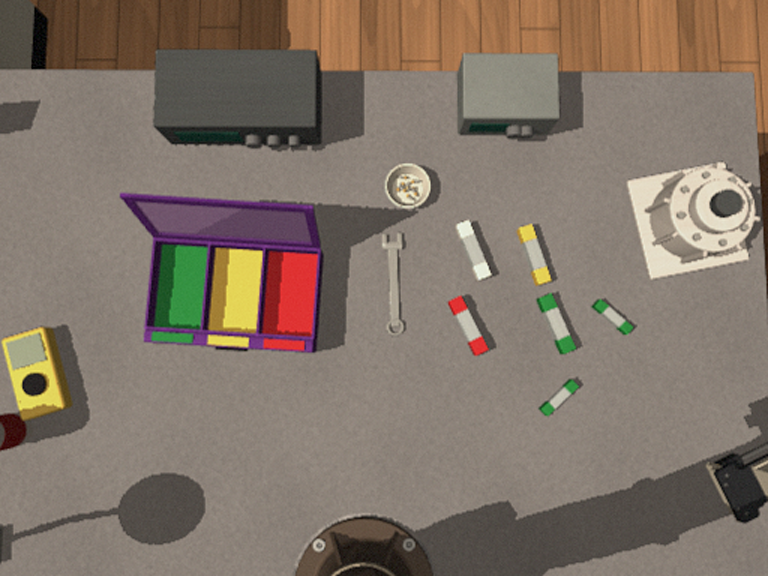

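View pics/scene0.png

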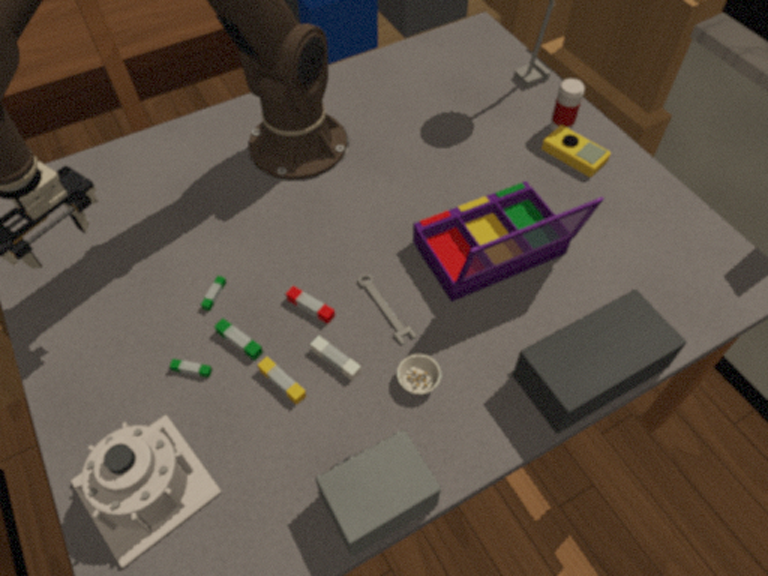

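Top view (768 px scale): the box is at (235,290) with pockets green (180,285), yellow (236,290) and red (293,293). The tubes are yellow (535,254), red (468,325) and white (474,250), the wrench is at (394,285), and the dish is at (408,186). There are three green candidates: (557,323), (613,317) and (560,397). The one at (557,323) looks largest, so I'll measure and confirm it in a crop.

```bash
cat > h.py <<'E'
import cv2, numpy as np
def ray(c,uv,z):
    K=c['intrinsics'];T=c['cam_to_world']
    d=T[:3,:3]@np.linalg.solve(K,[uv[0],uv[1],1.]);o=T[:3,3]
    return o+d*(z-o[2])/d[2]
def masks(img):
    h=cv2.cvtColor(img,cv2.COLOR_RGB2HSV); s=(h[...,1]>120)&(h[...,2]>60)
    H=h[...,0]
    return dict(red=s&((H<6)|(H>174)),yellow=s&(H>18)&(H<34)&(h[...,2]>120),green=s&(H>50)&(H<80))
E
python3 - <<'E'
from h import *
for n in('top','scene'):
    c=np.load(n+'0.npz'); 
    for k,m in masks(c['color']).items():
        N,L,st,ce=cv2.connectedComponentsWithStats(m.astype(np.uint8))
        for i in range(1,N):
            if st[i,4]<25: continue
            big=st[i,4]>600
            p=ray(c,ce[i],.03 if big else .02)
            s=''
            if big:
                r=cv2.minAreaRect(np.argwhere(L==i)[:,::-1].astype(np.float32)); s=[ray(c,q,.03)[:2].round(3).tolist() for q in cv2.boxPoints(r)]
            print(n,k,st[i,4],ce[i].round(0),p[:2].round(3),s)
c=np.load('top0.npz')
cv2.imwrite('pics/crop.png',cv2.resize(c['color'][130:290,280:440,::-1],(600,600),interpolation=cv2.INTER_CUBIC))
cv2.imwrite('pics/box.png',cv2.resize(c['color'][120:245,75:225,::-1],(720,600),interpolation=cv2.INTER_CUBIC))
E
```

```text
top red 1764 [193. 195.] [0.519 0.132] [[0.449, 0.18], [0.597, 0.171], [0.59, 0.084], [0.442, 0.094]]
top red 103 [305. 203.] [ 0.498 -0.169] 
top red 113 [319. 230.] [ 0.424 -0.205] 
top red 156 [189. 229.] [0.429 0.143] 
top yellow 112 [351. 155.] [ 0.63  -0.297] 
top yellow 1716 [157. 193.] [0.525 0.229] [[0.456, 0.276], [0.603, 0.267], [0.596, 0.182], [0.449, 0.192]]
top yellow 114 [361. 184.] [ 0.551 -0.322] 
top yellow 1039 [ 24. 254.] [0.366 0.575] [[0.441, 0.642], [0.461, 0.566], [0.318, 0.521], [0.298, 0.596]]
top yellow 176 [152. 227.] [0.435 0.243] 
top green 1634 [120. 191.] [0.532 0.327] [[0.462, 0.371], [0.611, 0.362], [0.603, 0.282], [0.454, 0.292]]
top green 103 [364. 201.] [ 0.502 -0.331] 
top green 55 [400. 204.] [ 0.496 -0.428] 
top green 54 [417. 218.] [ 0.456 -0.473] 
top green 146 [114. 224.] [0.442 0.343] 
top green 107 [377. 230.] [ 0.426 -0.363] 
top green 54 [380. 257.] [ 0.353 -0.371] 
top green 51 [364. 272.] [ 0.312 -0.326] 
scene red 173 [377.  76.] [0.265 0.642] 
scene red 78 [290. 145.] [0.394 0.162] 
scene red 538 [300. 167.] [0.491 0.141] 
scene red 84 [195. 196.] [ 0.425 -0.209] 
scene red 104 [217. 209.] [ 0.502 -0.17 ] 
scene yellow 379 [382.  97.] [0.368 0.583] 
scene yellow 81 [315. 135.] [0.401 0.261] 
scene yellow 310 [324. 152.] [0.479 0.242] 
scene yellow 79 [177. 243.] [ 0.548 -0.324] 
scene yellow 93 [197. 261.] [ 0.629 -0.297] 
scene green 55 [340. 126.] [0.409 0.36 ] 
scene green 272 [348. 142.] [0.485 0.342] 
scene green 36 [138. 202.] [ 0.358 -0.372] 
scene green 55 [148. 217.] [ 0.423 -0.365] 
scene green 81 [168. 233.] [ 0.504 -0.333] 
scene green 32 [116. 243.] [ 0.46  -0.476] 
scene green 43 [136. 247.] [ 0.501 -0.431]
```

View pics/crop.png

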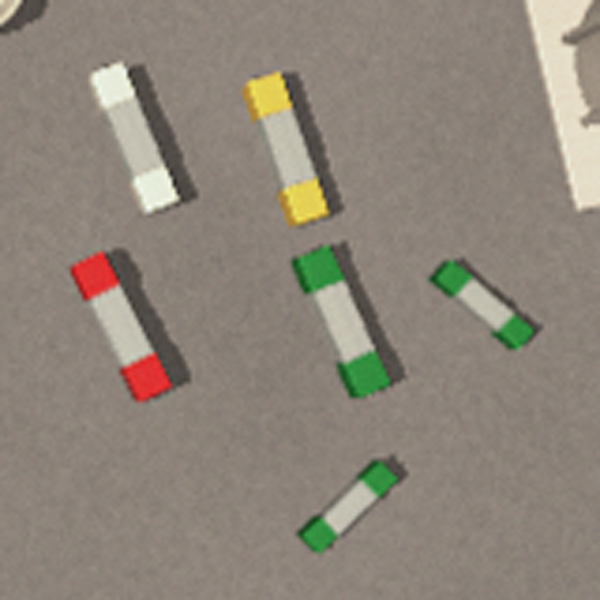

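View pics/box.png

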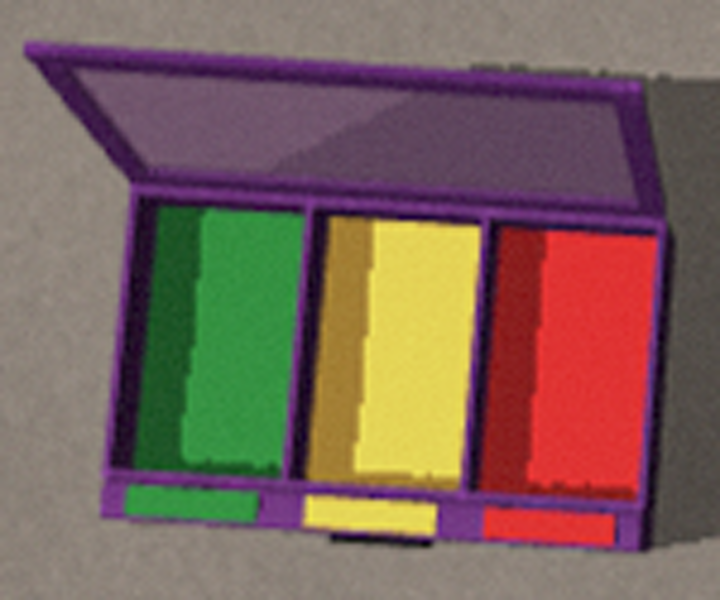

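The crop confirms that tube_green is the piece at top-image (371,215) (crop (340,320)). It measures 82 mm between cap centres, against about 55 mm for the other two at (408,211) and (372,265). In the box crop, the pockets from left to right are green, yellow and red.

Tube positions:
- green: (.464,-.348), yaw 22
- red: (.462,-.188), yaw 26
- yellow: (.590,-.310), yaw 18

Pocket centres, with the box at yaw -4:
- green: (.533,.320)
- yellow: (.526,.2255)
- red: (.520,.1295)

Moving above green now.

>>> {"fn": "apply_moves", "kwargs": {"steps": "0.91 -0.377 0.3 0 0 0 0.3;0.91 -0.377 0.3 0 0 0 0.3;0.91 -0.377 0.3 0 0 0 0.3", "squeeze": 20}}

```text
t: 0.48
eef_pos: [0.3331, -0.4903, 0.2034]
tool_rot: [-179.8, -0.1, 25.3]
force: [0.3, -0.4, -0.0]
opening: 0.0664
grip_force: 0.0
```

>>> {"fn": "apply_moves", "kwargs": {"steps": "0.91 -0.377 0.4 0 0 0 0.3;0.91 -0.377 0.4 0 0 0 0.3;0.91 -0.377 0.4 0 0 0 0.3"}}

```text
t: 0.85
eef_pos: [0.3988, -0.4183, 0.1634]
tool_rot: [-179.8, -0.0, 25.3]
force: [-0.7, -0.5, 0.8]
opening: 0.0598
grip_force: 0.0
```

>>> {"fn": "apply_moves", "kwargs": {"steps": "0.91 -0.377 0.64 0 0 0.033 0.3;0.91 -0.377 0.64 0 0 0.033 0.3;0.91 -0.377 0.64 0 0 0.033 0.3;0.91 -0.377 0.64 0 0 0.033 0.3"}}

```text
t: 1.35
eef_pos: [0.4627, -0.3507, 0.101]
tool_rot: [180.0, 0.1, 21.9]
force: [-0.6, -0.9, 0.4]
opening: 0.0597
grip_force: 0.0
```

>>> {"fn": "apply_moves", "kwargs": {"steps": "0 0 0.5 0 0 0 0.3;0 0 0.89 0 0 0 0.3;0 0 0.89 0 0 0 0.3;0 0 0.89 0 0 0 -0.8;0 0 0.89 0 0 0 -0.8;0 0 0.89 0 0 0 -0.8;0 0 0.89 0 0 0 -0.8;0 0 0.89 0 0 0 -0.8"}}

```text
t: 2.35
eef_pos: [0.4637, -0.349, 0.0122]
tool_rot: [180.0, -0.0, 22.0]
force: [-0.7, 0.2, 4.8]
opening: 0.0262
grip_force: 20.0
```

>>> {"fn": "apply_moves", "kwargs": {"steps": "0 0 -0.6 0 0 0 -0.8;0 0 -1 0 0 0.244 -0.8;0 0 -1 0 0 0.244 -0.8;0 0 -1 0 0 0.244 -0.8;0 0 -1 0 0 0.244 -0.8"}}

```text
t: 2.98
eef_pos: [0.4631, -0.3484, 0.111]
tool_rot: [-180.0, 0.1, 0.3]
force: [0.1, 0.6, -1.4]
opening: 0.0258
grip_force: 20.0
```

>>> {"fn": "apply_moves", "kwargs": {"steps": "0.1 -0.955 -0.4 0 0 0 -0.8;0.1 -0.955 -0.4 0 0 0 -0.8;0.1 -0.955 -0.4 0 0 0 -0.8"}}

```text
t: 3.35
eef_pos: [0.4747, -0.2499, 0.1522]
tool_rot: [-179.9, -0.1, 0.5]
force: [0.4, -0.6, -0.4]
opening: 0.0259
grip_force: 20.0
```

>>> {"fn": "apply_moves", "kwargs": {"steps": "0.1 -0.955 0 0 0 0 -0.8;0.1 -0.955 0 0 0 0 -0.8;0.1 -0.955 0 0 0 0 -0.8"}}

```text
t: 3.72
eef_pos: [0.4834, -0.1557, 0.1509]
tool_rot: [-179.9, 0.1, 0.4]
force: [-0.8, -1.6, -1.2]
opening: 0.0253
grip_force: 20.0
```

>>> {"fn": "apply_moves", "kwargs": {"steps": "0.1 -0.955 0 0 0 0 -0.8;0.1 -0.955 0 0 0 0 -0.8;0.1 -0.955 0 0 0 0 -0.8"}}

```text
t: 4.1
eef_pos: [0.4936, -0.0611, 0.1511]
tool_rot: [-180.0, 0.0, 0.3]
force: [-0.4, -0.4, -1.3]
opening: 0.026
grip_force: 20.0
```

>>> {"fn": "apply_moves", "kwargs": {"steps": "0.1 -0.955 0 0 0 0 -0.8;0.1 -0.955 0 0 0 0 -0.8;0.1 -0.955 0 0 0 0 -0.8"}}

```text
t: 4.47
eef_pos: [0.5038, 0.0339, 0.1512]
tool_rot: [-180.0, 0.0, 0.2]
force: [-0.8, -0.7, -1.5]
opening: 0.0257
grip_force: 20.0
```

>>> {"fn": "apply_moves", "kwargs": {"steps": "0.1 -0.955 0 0 0 0 -0.8;0.1 -0.955 0 0 0 0 -0.8;0.1 -0.955 0 0 0 0 -0.8"}}

```text
t: 4.85
eef_pos: [0.5139, 0.129, 0.1512]
tool_rot: [180.0, 0.0, 0.2]
force: [-0.1, -0.4, -0.7]
opening: 0.0258
grip_force: 20.0
```

>>> {"fn": "apply_moves", "kwargs": {"steps": "0.1 -0.955 0 0 0 0 -0.8;0.1 -0.955 0 0 0 0 -0.8;0.1 -0.955 0 0 0 0 -0.8"}}

```text
t: 5.22
eef_pos: [0.5239, 0.2242, 0.1512]
tool_rot: [180.0, 0.0, 0.1]
force: [-0.5, -0.6, -0.9]
opening: 0.0259
grip_force: 20.0
```

>>> {"fn": "apply_moves", "kwargs": {"steps": "0.1 -0.955 0 0 0 0.044 -0.8;0.1 -0.955 0 0 0 0.044 -0.8;0.1 -0.955 0 0 0 0.044 -0.8;0.1 -0.955 0 0 0 0.044 -0.8"}}

```text
t: 5.72
eef_pos: [0.5343, 0.3159, 0.1512]
tool_rot: [179.8, -0.0, -4.1]
force: [0.1, -1.0, -1.3]
opening: 0.026
grip_force: 20.0
```

>>> {"fn": "apply_moves", "kwargs": {"steps": "0 0 0.4 0 0 0 -0.8;0 0 0.7 0 0 0 -0.8;0 0 1 0 0 0 -0.8;0 0 1 0 0 0 -0.8"}}

```text
t: 6.22
eef_pos: [0.5326, 0.3157, 0.0498]
tool_rot: [179.7, 0.2, -4.1]
force: [-0.7, 0.1, -0.1]
opening: 0.026
grip_force: 20.0
```

>>> {"fn": "apply_moves", "kwargs": {"steps": "0 0 0.08 0 0 0 -0.8;0 0 0.08 0 0 0 -0.8;0 0 0.08 0 0 0 -0.15;0 0 0.08 0 0 0 -0.15;0 0 0.08 0 0 0 -0.15"}}

```text
t: 6.85
eef_pos: [0.5333, 0.3199, 0.0441]
tool_rot: [-180.0, -0.0, -3.9]
force: [0.6, -0.5, 0.3]
opening: 0.039
grip_force: 0.0
```

>>> {"fn": "apply_moves", "kwargs": {"steps": "0 0 -0.5 0 0 0 -0.15;0 0 -1 0 0 0 -0.15;0 0 -1 0 0 0 -0.15;0 0 -1 0 0 0 -0.15"}}

```text
t: 7.35
eef_pos: [0.5329, 0.3196, 0.1436]
tool_rot: [180.0, 0.0, -3.9]
force: [0.2, -0.0, 0.4]
opening: 0.039
grip_force: 0.0
```

```bash
python3 - <<'E'
from bench import env
import cv2
c=env.read_camera('top');cv2.imwrite('pics/t1.png',c['color'][:,:,::-1])
print(env.get_obs()['eef_pos'])
E
```

```text
[0.53257139 0.31930469 0.1428314 ]
```

View pics/t1.png

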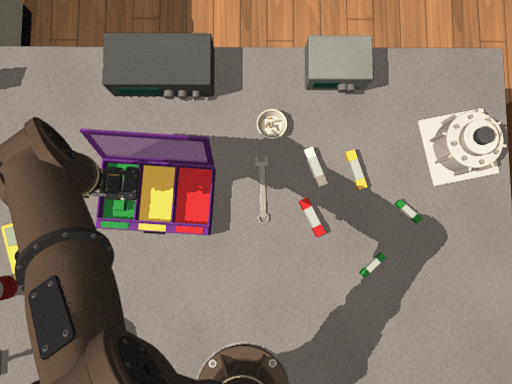

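The picture shows the arm over the box at (120,185), with green caps in the green pocket and the other pieces unmoved. Next is red.

>>> {"fn": "apply_moves", "kwargs": {"steps": "-0.06 0.854 0 0 0 -0.044 -0.15;-0.06 0.854 0 0 0 -0.044 -0.15;-0.06 0.854 0 0 0 -0.044 -0.15"}}

```text
t: 7.78
eef_pos: [0.521, 0.2323, 0.1428]
tool_rot: [179.9, 0.1, -0.2]
force: [0.2, 0.3, 0.3]
opening: 0.0392
grip_force: 0.0
```

>>> {"fn": "apply_moves", "kwargs": {"steps": "-0.118 0.848 0 0 0 0 0.3;-0.118 0.848 0 0 0 0 0.3;-0.118 0.848 0 0 0 0 0.3"}}

```text
t: 8.15
eef_pos: [0.5095, 0.1492, 0.1433]
tool_rot: [180.0, 0.0, -0.1]
force: [0.4, 0.6, 0.0]
opening: 0.059
grip_force: 0.0
```

>>> {"fn": "apply_moves", "kwargs": {"steps": "-0.118 0.848 0 0 0 0 0.3;-0.118 0.848 0 0 0 0 0.3;-0.118 0.848 0 0 0 0 0.3"}}

```text
t: 8.52
eef_pos: [0.4982, 0.0655, 0.1435]
tool_rot: [-180.0, 0.0, -0.0]
force: [-0.5, 0.9, -0.5]
opening: 0.06
grip_force: 0.0
```

>>> {"fn": "apply_moves", "kwargs": {"steps": "-0.118 0.848 0 0 0 0 0.3;-0.118 0.848 0 0 0 0 0.3;-0.118 0.848 0 0 0 0 0.3"}}

```text
t: 8.9
eef_pos: [0.4868, -0.0188, 0.1436]
tool_rot: [-180.0, -0.0, 0.0]
force: [0.2, -0.1, -0.0]
opening: 0.0594
grip_force: 0.0
```

>>> {"fn": "apply_moves", "kwargs": {"steps": "-0.118 0.848 0 0 0 0 0.3;-0.118 0.848 0 0 0 0 0.3;-0.118 0.848 0 0 0 0 0.3"}}

```text
t: 9.28
eef_pos: [0.4754, -0.1034, 0.1437]
tool_rot: [-180.0, -0.0, 0.0]
force: [-0.5, 0.5, 0.6]
opening: 0.0596
grip_force: 0.0
```

>>> {"fn": "apply_moves", "kwargs": {"steps": "-0.118 0.848 0.43 0 0 -0.289 0.3;-0.118 0.848 0.43 0 0 -0.289 0.3;-0.118 0.848 0.43 0 0 -0.289 0.3;-0.118 0.848 0.43 0 0 -0.289 0.3;-0.118 0.848 0.43 0 0 -0.289 0.3"}}

```text
t: 9.9
eef_pos: [0.4638, -0.1871, 0.1009]
tool_rot: [-180.0, -0.1, 26.1]
force: [0.2, -0.6, 0.2]
opening: 0.0592
grip_force: 0.0
```

>>> {"fn": "apply_moves", "kwargs": {"steps": "0 0 0.5 0 0 0 0.3;0 0 0.89 0 0 0 0.3;0 0 0.89 0 0 0 0.3;0 0 0.89 0 0 0 -0.8;0 0 0.89 0 0 0 -0.8;0 0 0.89 0 0 0 -0.8;0 0 0.89 0 0 0 -0.8;0 0 0.89 0 0 0 -0.8"}}

```text
t: 10.9
eef_pos: [0.4627, -0.1892, 0.0121]
tool_rot: [180.0, -0.0, 26.0]
force: [-2.1, 0.4, 5.3]
opening: 0.0261
grip_force: 20.0
```

>>> {"fn": "apply_moves", "kwargs": {"steps": "0 0 -0.6 0 0 0 -0.8;0 0 -1 0 0 0.289 -0.8;0 0 -1 0 0 0.289 -0.8;0 0 -1 0 0 0.289 -0.8;0 0 -1 0 0 0.289 -0.8"}}

```text
t: 11.52
eef_pos: [0.4625, -0.1891, 0.1117]
tool_rot: [180.0, 0.0, 0.1]
force: [0.3, 0.2, -1.1]
opening: 0.0261
grip_force: 20.0
```

>>> {"fn": "apply_moves", "kwargs": {"steps": "0.143 -0.796 -0.4 0 0 0 -0.8;0.143 -0.796 -0.4 0 0 0 -0.8;0.143 -0.796 -0.4 0 0 0 -0.8"}}

```text
t: 11.9
eef_pos: [0.4778, -0.1074, 0.1525]
tool_rot: [-180.0, -0.1, 0.4]
force: [0.5, -0.3, -0.6]
opening: 0.0261
grip_force: 20.0
```

>>> {"fn": "apply_moves", "kwargs": {"steps": "0.143 -0.796 0 0 0 0 -0.8;0.143 -0.796 0 0 0 0 -0.8;0.143 -0.796 0 0 0 0 -0.8"}}

```text
t: 12.28
eef_pos: [0.4909, -0.0295, 0.1511]
tool_rot: [180.0, 0.1, 0.2]
force: [0.3, -1.3, -0.3]
opening: 0.0261
grip_force: 20.0
```

>>> {"fn": "apply_moves", "kwargs": {"steps": "0.143 -0.796 0 0 0 0 -0.8;0.143 -0.796 0 0 0 0 -0.8;0.143 -0.796 0 0 0 0 -0.8"}}

```text
t: 12.65
eef_pos: [0.5053, 0.0492, 0.1513]
tool_rot: [180.0, 0.0, 0.1]
force: [0.0, -1.1, -1.7]
opening: 0.0258
grip_force: 20.0
```

>>> {"fn": "apply_moves", "kwargs": {"steps": "0.143 -0.796 0 0 0 0.044 -0.8;0.143 -0.796 0 0 0 0.044 -0.8;0.143 -0.796 0 0 0 0.044 -0.8;0.143 -0.796 0 0 0 0.044 -0.8;0.143 -0.796 0 0 0 0.044 -0.8"}}

```text
t: 13.28
eef_pos: [0.5196, 0.1271, 0.1517]
tool_rot: [179.9, 0.0, -4.1]
force: [0.2, 0.0, -0.3]
opening: 0.0259
grip_force: 20.0
```

>>> {"fn": "apply_moves", "kwargs": {"steps": "0 0 0.4 0 0 0 -0.8;0 0 0.7 0 0 0 -0.8;0 0 1 0 0 0 -0.8;0 0 1 0 0 0 -0.8"}}

```text
t: 13.78
eef_pos: [0.5181, 0.1277, 0.0501]
tool_rot: [179.9, 0.2, -4.0]
force: [0.3, 0.1, -0.9]
opening: 0.0256
grip_force: 20.0
```

>>> {"fn": "apply_moves", "kwargs": {"steps": "0 0 0.08 0 0 0 -0.8;0 0 0.08 0 0 0 -0.8;0 0 0.08 0 0 0 -0.15;0 0 0.08 0 0 0 -0.15;0 0 0.08 0 0 0 -0.15"}}

```text
t: 14.4
eef_pos: [0.5198, 0.1294, 0.044]
tool_rot: [-180.0, -0.0, -3.9]
force: [-0.6, 0.5, -0.7]
opening: 0.0386
grip_force: 0.0
```

>>> {"fn": "apply_moves", "kwargs": {"steps": "0 0 -0.5 0 0 0 -0.15;0 0 -1 0 0 0 -0.15;0 0 -1 0 0 0 -0.15;0 0 -1 0 0 0 -0.15"}}

```text
t: 14.9
eef_pos: [0.5193, 0.1292, 0.1435]
tool_rot: [180.0, -0.0, -3.9]
force: [-1.0, 0.5, -0.2]
opening: 0.039
grip_force: 0.0
```

>>> {"fn": "apply_moves", "kwargs": {"steps": "0.2 0.867 0 0 0 -0.044 -0.15;0.2 0.867 0 0 0 -0.044 -0.15;0.2 0.867 0 0 0 -0.044 -0.15"}}

```text
t: 15.28
eef_pos: [0.5328, 0.0385, 0.1421]
tool_rot: [179.9, 0.2, -0.2]
force: [-1.0, 0.9, -0.6]
opening: 0.0388
grip_force: 0.0
```

>>> {"fn": "apply_moves", "kwargs": {"steps": "0.139 0.879 0 0 0 0 0.3;0.139 0.879 0 0 0 0 0.3;0.139 0.879 0 0 0 0 0.3"}}

```text
t: 15.65
eef_pos: [0.547, -0.0479, 0.1426]
tool_rot: [180.0, 0.1, -0.1]
force: [0.3, 0.4, -0.5]
opening: 0.0592
grip_force: 0.0
```

>>> {"fn": "apply_moves", "kwargs": {"steps": "0.139 0.879 0 0 0 0 0.3;0.139 0.879 0 0 0 0 0.3;0.139 0.879 0 0 0 0 0.3"}}

```text
t: 16.02
eef_pos: [0.5613, -0.1347, 0.1428]
tool_rot: [-180.0, 0.1, -0.1]
force: [-0.7, 1.1, 0.4]
opening: 0.0595
grip_force: 0.0
```

>>> {"fn": "apply_moves", "kwargs": {"steps": "0.139 0.879 0 0 0 0 0.3;0.139 0.879 0 0 0 0 0.3;0.139 0.879 0 0 0 0 0.3"}}

```text
t: 16.4
eef_pos: [0.5756, -0.2219, 0.1429]
tool_rot: [-180.0, 0.1, -0.0]
force: [0.3, 0.2, -0.1]
opening: 0.0595
grip_force: 0.0
```

>>> {"fn": "apply_moves", "kwargs": {"steps": "0.139 0.879 0.43 0 0 -0.2 0.3;0.139 0.879 0.43 0 0 -0.2 0.3;0.139 0.879 0.43 0 0 -0.2 0.3;0.139 0.879 0.43 0 0 -0.2 0.3;0.139 0.879 0.43 0 0 -0.2 0.3"}}

```text
t: 17.02
eef_pos: [0.5905, -0.3072, 0.1014]
tool_rot: [-180.0, -0.1, 18.2]
force: [-0.2, -0.2, -0.1]
opening: 0.0596
grip_force: 0.0
```

>>> {"fn": "apply_moves", "kwargs": {"steps": "0 0 0.5 0 0 0 0.3;0 0 0.89 0 0 0 0.3;0 0 0.89 0 0 0 0.3;0 0 0.89 0 0 0 -0.8;0 0 0.89 0 0 0 -0.8;0 0 0.89 0 0 0 -0.8;0 0 0.89 0 0 0 -0.8;0 0 0.89 0 0 0 -0.8"}}

```text
t: 18.02
eef_pos: [0.5896, -0.3102, 0.0121]
tool_rot: [180.0, -0.0, 18.0]
force: [0.1, 0.6, 3.9]
opening: 0.0258
grip_force: 20.0
```

>>> {"fn": "apply_moves", "kwargs": {"steps": "0 0 -0.6 0 0 0 -0.8;0 0 -1 0 0 0.2 -0.8;0 0 -1 0 0 0.2 -0.8;0 0 -1 0 0 0.2 -0.8;0 0 -1 0 0 0.2 -0.8"}}

```text
t: 18.65
eef_pos: [0.5888, -0.3098, 0.1108]
tool_rot: [-180.0, 0.1, 0.2]
force: [0.3, 0.8, -0.9]
opening: 0.0258
grip_force: 20.0
```

>>> {"fn": "apply_moves", "kwargs": {"steps": "-0.21 -0.893 -0.4 0 0 0 -0.8;-0.21 -0.893 -0.4 0 0 0 -0.8;-0.21 -0.893 -0.4 0 0 0 -0.8"}}

```text
t: 19.02
eef_pos: [0.5688, -0.2173, 0.1524]
tool_rot: [-179.9, -0.0, 0.4]
force: [0.2, -0.3, -1.4]
opening: 0.0259
grip_force: 20.0
```

>>> {"fn": "apply_moves", "kwargs": {"steps": "-0.21 -0.893 0 0 0 0 -0.8;-0.21 -0.893 0 0 0 0 -0.8;-0.21 -0.893 0 0 0 0 -0.8"}}

```text
t: 19.4
eef_pos: [0.5468, -0.1296, 0.151]
tool_rot: [-179.9, 0.1, 0.3]
force: [-0.4, -0.6, -0.1]
opening: 0.0257
grip_force: 20.0
```

>>> {"fn": "apply_moves", "kwargs": {"steps": "-0.21 -0.893 0 0 0 0 -0.8;-0.21 -0.893 0 0 0 0 -0.8;-0.21 -0.893 0 0 0 0 -0.8"}}

```text
t: 19.77
eef_pos: [0.5262, -0.0413, 0.1512]
tool_rot: [-180.0, 0.0, 0.2]
force: [0.9, -0.1, -1.3]
opening: 0.0257
grip_force: 20.0
```

>>> {"fn": "apply_moves", "kwargs": {"steps": "0 -0.893 0 0 0 0 -0.8;0 -0.893 0 0 0 0 -0.8;0 -0.893 0 0 0 0 -0.8"}}

```text
t: 20.15
eef_pos: [0.527, 0.0474, 0.1513]
tool_rot: [180.0, 0.0, 0.2]
force: [0.5, 0.3, -0.8]
opening: 0.0255
grip_force: 20.0
```

>>> {"fn": "apply_moves", "kwargs": {"steps": "0 -0.893 0 0 0 0 -0.8;0 -0.893 0 0 0 0 -0.8;0 -0.893 0 0 0 0 -0.8"}}

```text
t: 20.52
eef_pos: [0.527, 0.1363, 0.1513]
tool_rot: [180.0, -0.0, 0.1]
force: [0.2, 0.1, -1.8]
opening: 0.0259
grip_force: 20.0
```

>>> {"fn": "apply_moves", "kwargs": {"steps": "0 -0.893 0 0 0 0.044 -0.8;0 -0.893 0 0 0 0.044 -0.8;0 -0.893 0 0 0 0.044 -0.8;0 -0.893 0 0 0 0.044 -0.8;0 -0.893 0 0 0 0.044 -0.8"}}

```text
t: 21.15
eef_pos: [0.5268, 0.2231, 0.1516]
tool_rot: [179.9, -0.0, -4.1]
force: [0.2, -0.3, -0.2]
opening: 0.0261
grip_force: 20.0
```

>>> {"fn": "apply_moves", "kwargs": {"steps": "0 0 0.4 0 0 0 -0.8;0 0 0.7 0 0 0 -0.8;0 0 1 0 0 0 -0.8;0 0 1 0 0 0 -0.8"}}

```text
t: 21.65
eef_pos: [0.525, 0.2236, 0.05]
tool_rot: [179.8, 0.2, -4.0]
force: [0.4, -0.5, -0.4]
opening: 0.0262
grip_force: 20.0
```

>>> {"fn": "apply_moves", "kwargs": {"steps": "0 0 0.08 0 0 0 -0.8;0 0 0.08 0 0 0 -0.8;0 0 0.08 0 0 0 -0.15;0 0 0.08 0 0 0 -0.15;0 0 0.08 0 0 0 -0.15"}}

```text
t: 22.28
eef_pos: [0.5263, 0.2257, 0.0441]
tool_rot: [-180.0, -0.0, -3.9]
force: [-0.5, 0.5, -0.5]
opening: 0.0391
grip_force: 0.0
```

>>> {"fn": "apply_moves", "kwargs": {"steps": "0 0 -0.5 0 0 0 -0.15;0 0 -1 0 0 0 -0.15;0 0 -1 0 0 0 -0.15;0 0 -1 0 0 0 -0.15"}}

```text
t: 22.78
eef_pos: [0.5259, 0.2255, 0.1435]
tool_rot: [180.0, 0.0, -3.9]
force: [0.3, -0.1, -0.3]
opening: 0.0389
grip_force: 0.0
```

>>> {"fn": "apply_moves", "kwargs": {"steps": "0 0 -0.6 0 0 0 -1;0 0 -1 0 0 0 -1;0 0 -1 0 0 0 -1;0 0 -1 0 0 0 -1"}}

```text
t: 23.28
eef_pos: [0.5253, 0.2252, 0.2419]
tool_rot: [179.9, 0.1, -3.9]
force: [-0.8, 0.0, 0.2]
opening: 0.0036
grip_force: 0.0
```

```bash
python3 - <<'E'
from bench import env
from h import *
from scipy.optimize import brentq
c=env.read_camera('scene');cv2.imwrite('pics/s2.png',cv2.resize(c['color'][90:250,230:430,::-1],(750,600),interpolation=cv2.INTER_CUBIC))
t=np.load('top0.npz')
a=np.radians(-4);ex=np.array([np.cos(a),np.sin(a)]);O=np.array([.526,.2255])
def bx(cc,uv,z): return (ray(cc,uv,z)[:2]-O)@ex
for uv in((85,131),(147,134.5),(208,138)):
    f=lambda th: bx(t,uv,.065+.16*np.sin(th))-(.08-.16*np.cos(th))
    print([round(f(x),3) for x in(1.5,1.6,1.7,1.8,1.9)])
print('instr front base box-x',bx(t,(160,95),0), 'hinge',bx(t,(155,162),.065))
E
```

```text
[np.float64(0.043), np.float64(0.027), np.float64(0.012), np.float64(-0.003), np.float64(-0.018)]
[np.float64(0.045), np.float64(0.029), np.float64(0.013), np.float64(-0.002), np.float64(-0.016)]
[np.float64(0.047), np.float64(0.031), np.float64(0.015), np.float64(-0.0), np.float64(-0.014)]
instr front base box-x 0.27801492909525777 hinge 0.07709223987624446
```

View pics/s2.png

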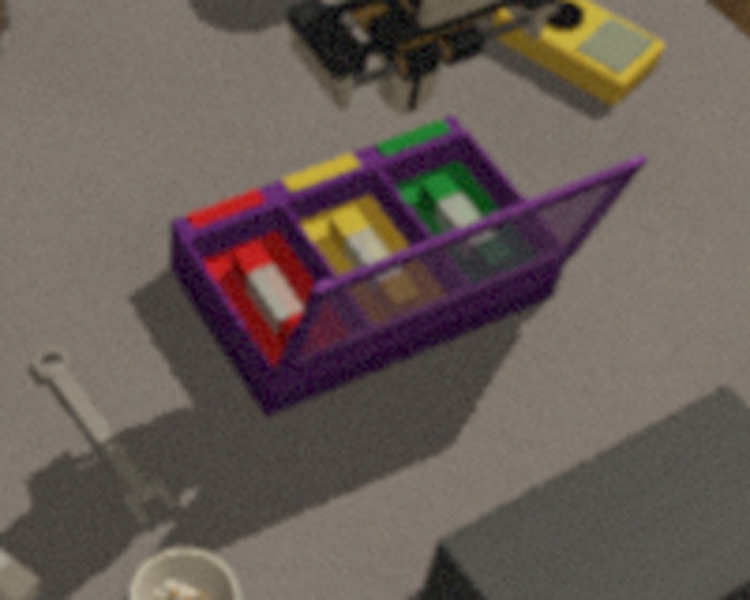

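The scene crop shows all three tubes flat in their own pockets: red (262,285), yellow (365,245) and green (460,205). The lid is at about 1.78 rad. Now the fingers go behind it.

>>> {"fn": "apply_moves", "kwargs": {"steps": "0 0 -0.25 0 0 0 -1;0.4 0 -0.25 0 0 0 -1;0.8 0 -0.25 0 0 0 -1;1 0 -0.25 0 0 0 -1;1 0 -0.25 0 0 0 -1"}}

```text
t: 23.95
eef_pos: [0.6262, 0.2178, 0.2659]
tool_rot: [179.9, 0.2, -4.0]
force: [-0.3, 0.1, -0.5]
opening: 0.0004
grip_force: 0.0
```

>>> {"fn": "apply_moves", "kwargs": {"steps": "0.5 0 0 0 0 0 -1;0.5 0 0 0 0 0 -1;0.5 0 0 0 0 0 -1"}}

```text
t: 24.32
eef_pos: [0.6745, 0.2158, 0.2676]
tool_rot: [180.0, 0.1, -3.9]
force: [-0.7, 0.2, -0.3]
opening: 0.0006
grip_force: 0.0
```

>>> {"fn": "apply_moves", "kwargs": {"steps": "0 0 0.35 0 0 0 -1;0 0 0.65 0 0 0 -1;0 0 0.65 0 0 0 -1;0 0 0.65 0 0 0 -1"}}

```text
t: 24.82
eef_pos: [0.6757, 0.216, 0.2053]
tool_rot: [-179.9, -0.1, -3.9]
force: [0.5, 0.4, 0.4]
opening: 0.0004
grip_force: 0.0
```

>>> {"fn": "apply_moves", "kwargs": {"steps": "-0.15 0 0 0 0 0 -1;-0.3 0 0 0 0 0 -1;-0.43 0 0 0 0 0 -1;-0.545 0 0 0 0 0 -1;-0.64 0 0.01 0 0 0 -1;-0.73 0 0.01 0 0 0 -1;-0.81 0 0.02 0 0 0 -1;-0.883 0 0.033 0 0 0 -1"}}

```text
t: 25.82
eef_pos: [0.5871, 0.2214, 0.2002]
tool_rot: [180.0, 0.0, -3.9]
force: [1.6, 0.3, 0.8]
opening: 0.0006
grip_force: 0.9
```

>>> {"fn": "apply_moves", "kwargs": {"steps": "-0.165 0 0.048 0 0 0 -1;-0.32 0 0.116 0 0 0 -1;-0.465 0 0.204 0 0 0 -1;-0.6 0 0.311 0 0 0 -1;-0.716 0 0.433 0 0 0 -1;-0.818 0 0.57 0 0 0 -1;-0.9 0 0.719 0 0 0 -1;-0.962 0 0.878 0 0 0 -1"}}

```text
t: 26.82
eef_pos: [0.4908, 0.2278, 0.1121]
tool_rot: [180.0, 0.0, -3.9]
force: [0.3, -0.3, 0.0]
opening: 0.0006
grip_force: 0.5
```

```bash
python3 - <<'E'
from bench import env
import cv2
c=env.read_camera('scene');cv2.imwrite('pics/s3.png',cv2.resize(c['color'][50:250,230:430,::-1],(600,600),interpolation=cv2.INTER_CUBIC))
E
```

```text
(no output)
```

View pics/s3.png

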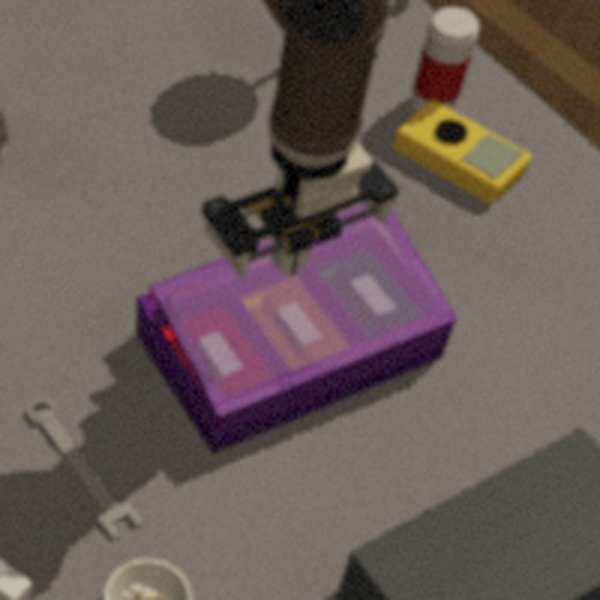

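The lid is nearly shut, with its edge slightly raised at (150,295) and the fingers on it at (290,265). I'll press down gently.

>>> {"fn": "apply_moves", "kwargs": {"steps": "-0.02 0 0.08 0 0 0 -1;-0.04 0 0.165 0 0 0 -1;-0.05 0 0.25 0 0 0 -1;-0.06 0 0.31 0 0 0 -1;-0.06 0 0.33 0 0 0 -1;-0.06 0 0.34 0 0 0 -1;-0.06 0 0.34 0 0 0 -1"}}

```text
t: 27.75
eef_pos: [0.4856, 0.2284, 0.0792]
tool_rot: [180.0, 0.0, -3.9]
force: [-3.8, -1.6, 9.6]
opening: 0.0003
grip_force: 4.5
```

>>> {"fn": "apply_moves", "kwargs": {"steps": "0 0 0.01 0 0 0 -1;0 0 0.02 0 0 0 -1;0 0 0.02 0 0 0 -1;0 0 0.02 0 0 0 -1"}}

```text
t: 28.25
eef_pos: [0.4857, 0.2284, 0.079]
tool_rot: [-180.0, -0.0, -3.9]
force: [-9.2, -5.2, 31.2]
opening: 0.0004
grip_force: 15.5
```

The tool is stopped at z 0.079 while the force climbs to 31 N, so the lid is on its stop. Retreating and checking.

>>> {"fn": "apply_moves", "kwargs": {"steps": "0 0 -0.3 0 0 0 -1;0 0 -0.7 0 0 0 -1;0 0 -1 0 0 0 -1;0 0 -1 0 0 0 -1"}}

```text
t: 28.75
eef_pos: [0.4871, 0.2292, 0.179]
tool_rot: [-179.8, -0.2, -3.9]
force: [0.7, 0.1, -0.8]
opening: 0.0003
grip_force: 0.0
```

>>> {"fn": "apply_moves", "kwargs": {"steps": "0 0.5 -0.8 0 0 0 -1;0 0.9 -0.8 0 0 0 -1;0 0.9 -0.8 0 0 0 -1;0 0.9 -0.8 0 0 0 -1"}}

```text
t: 29.25
eef_pos: [0.4791, 0.1388, 0.2558]
tool_rot: [180.0, 0.1, -4.0]
force: [-0.7, 0.3, 0.6]
opening: 0.0003
grip_force: 0.0
```

```bash
python3 - <<'E'
from bench import env
import cv2
c=env.read_camera('scene');cv2.imwrite('pics/s4.png',cv2.resize(c['color'][90:290,190:430,::-1],(720,600),interpolation=cv2.INTER_CUBIC))
E
```

```text
(no output)
```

View pics/s4.png

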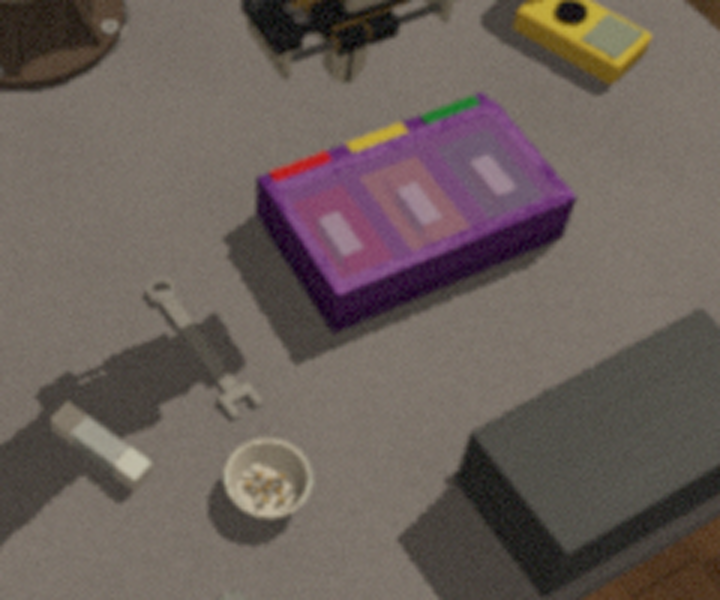

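The lid is flat on the rim at (415,195), with the tubes visible through it at (340,235), (420,203) and (492,175). The white tube, wrench and dish haven't moved, and the arm is clear.

```bash
python3 -c "
from bench import env
print(env.finish_job())"
```

```text
the job is handed in; nothing more can be done
None
```

The red, yellow and green tubes are flat in their matching pockets, the lid is pressed shut onto its stop, and the job was handed in at about 29 s; the hand-in returned no verdict.

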